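# Let down a wound spring balancer

## Task

The drum of this spring balancer is held wound by a sprung pawl. Flick the pawl's thumb lever fully over to release, then take the load on the crank by winding just enough for the pawl to spring off the ratchet wheel, and ease the drum slowly back with the crank until its lug rests on the rest stop. Never let the drum run back by itself, never slam or force the lug onto the rest stop, and at most touch the wind stop lightly; finally let go, with the lever left at release and the things around left where they are.

Things in the scene. Friction and masses are not known exactly. Their poses are not given: they have to be found in the camera images.
- drum: Aluminium drum (100 mm diameter, 0.6 kg) with a steel 16-tooth ratchet wheel on top (100 mm over tips, teeth 10 mm deep, 74 to 84 mm above the table). Origin on its upright axis, 47 mm above the table. Winding is anticlockwise seen from above; a hidden spring always drives it clockwise (0.6 N m wound, 0.25 to 0.45 N m at the rest stop). Only the pawl or the crank holds it.
- lug (a point): Middle of the clockwise face of the steel lug (8 mm wide, 12 mm high) that sticks out of the drum's side, 64 mm from the axis, 59 mm above the table. This face lands on the rest stop when the drum is let down.
- rest_stop: Steel peg (10 mm diameter, top 72 mm above the table) on a stiff clamp ring around the housing, on the clockwise side of the lug; the drum has to be let down by about 0.9 to 1.5 rad to reach it. The body's origin lies on the drum's axis at table height, not at the peg.
- stop_face (a point): Point on the rest stop's peg that the lug's face touches when home, 64 mm from the drum's axis, 59 mm above the table; then it coincides with lug.
- wind_stop: Second, identical peg (10 mm diameter, top 72 mm above the table), close by the lug on its anticlockwise side: it stops winding 0.09 to 0.13 rad past the start; press it with less than 14 N. Winding the drum by about 0.06 rad lets the pawl clear its tooth. The body's origin lies on the drum's axis at table height, not at the peg.
- lever (a joint): Angle of the thumb lever, rad: 0 to 0.06 at the start (hold), 1.0 at its end stop (release; more than 0.85 counts). It grows as the lever turns clockwise seen from above, and stays where it is left; the post needs about 3 N.
- lever_tab (a point): Top of the thumb lever's upright steel post (12 mm diameter, 34 mm tall, standing from 86 to 120 mm above the table, 45 mm from the lever's pivot). The flat lever bar lies under it, 86 to 91 mm above the table. Push the post or pinch it from above.
- lever_pivot (a point): Axis of the pin on which both the thumb lever and the pawl turn, at the lever bar's top, 91 mm above the table, 72 mm from the drum's axis.
- pawl_tip (a point): Top of the dark pawl's tip, 84 mm above the table. In a tooth it is 44 mm from the drum's axis; sprung off, over 60 mm. The pawl is joined to the thumb lever only by a spring: at hold it is pressed into the wheel, at release it is pulled off, but the loaded tooth keeps it trapped until the crank has taken the load and wound a little; then it springs out and stays out.
- knob_top (a point): Top centre of the crank's upright revolving knob: black cylinder, 22 mm diameter, 38 mm tall, top 147 mm above the table, 75 mm from the drum's axis. At the knob the spring's load is about 8 N wound and 4 to 6 N near the rest stop; when the lug is home the load vanishes.
- crank_hub (a point): Crank hub's top centre, on the drum's axis, 112 mm above the table; the flat arm's top is at 108 mm. The crank turns about this axis above everything else. It has 0.5 rad (38 mm at the knob) of free play and carries the drum only at the anticlockwise end of it. Where in the play it starts, and its angle to the lug, differ each time and cannot be seen: wind until the load is felt.
- balancer: The whole balancer on its fixed 250 x 250 x 12 mm aluminium service plate, with a grey spring housing 116 mm in diameter. Origin on the drum's axis at table height; seen along its own axes the pawl and lever are at +x +y, and the crank and the stops at the -x and -y sides.
- screwdriver: Screwdriver lying on the bench, a bystander. Origin at its middle, on its underside.
- oil_bottle: White plastic oil bottle, 44 mm diameter, 110 mm tall, standing on the bench, a bystander. Origin at the centre of its underside.
- parts_tray: Blue open parts tray, 130 x 100 x 40 mm, a bystander. Origin at the centre of its underside.

How it is judged:
By the outcome, as a careful person would: the job done as asked, in the order asked, and still so for the second after the job is handed in, with the robot touching nothing.
It also fails if it takes over 72 s, if anything falls off the work surface, if the arm or the gripper's body presses on something with over 40 N, if the wrist force passes 120 N, or if a joint passes its speed limit or range.

## Robot

A 6-joint arm with a two-finger parallel gripper is mounted at the origin on the work surface. World frame = base frame: x ahead of the robot, y to its left, z up, the work surface at z = 0. Lengths are in m, angles in rad, forces in N, time in s.
With the tool pointing down it reaches from about 0.375 to 0.9 m from the base axis. Payload 3.1 kg.
Tool frame: the origin (TCP) lies at the centre of the arm's flange, where the gripper is bolted on; the fingertips stand robot.tip_extent ahead of it and the grasp point (between the pads) lies 164 mm ahead of it (robot.tip_extent is the distance from the TCP to the fingertips, in m); z points along the fingers, y is the line along which they close (so a half turn about z gives the same grasp; the last joint's range is limited). The gripper opens to 87 mm and grips with 3 to 60 N. Pads are 19 mm wide; open, the fingers measure 117 mm over their backs; the gripper's body (75 mm by 190 mm) begins 51 mm behind the grasp point.
Start: joints at [0.963, 0.527, 1.433, -0, 1.181, -0.178], TCP at [0.26, 0.568, 0.405] pointing down, gripper open.
Joint ranges: [-3.08, 3.08], [-0.75, 2.2], [0.22, 2.44], [-1.43, 4.57], [0, 2.65], [-2.85, 2.85]. Speed limits (rad/s): [2.79, 2.79, 3.14, 3.14, 3.14, 3.14].

## Interface

Orientations are given as a unit quaternion [x, y, z, w].
In Python, from rig import get_obs, camera, hand_in, cut_out, robot gives the robot as it stands.
- The arm moves only by the tool step_arm, never from a script. Its argument "rows" is a list of rows, each a list of 6 numbers: the shift along the world's x, y, z in m, then the turn, a rotation vector about the world's x, y, z in degrees. A call has 1 to 12 rows; each row shifts and turns the commanded pose from where the row before left it; what a row does not reach is not made up. A row lasts 1/8 s, in which the tool goes at most 62.5 mm and 10.7 degrees, less where a joint would pass 70% of its speed; a pose out of reach is approached as far as the arm can. A call is refused whole if a number of a shift passes 0.0625 or a number of a turn 10.7, either way. A call with a gripper value outside its range is refused whole. "jaw" is the finger opening in m, from 0 to 0.087, set as the call begins (left out, the last holds). The fingers move at their own pace and stop on an object; "squeeze" is the grip in N (left out, the last holds). Time passes only in rows, so rows that do not move let the fingers close. It gives the time, the measured TCP pose, the force, the opening and the grip force at its end, in the units of the state.
- get_obs(): the state, without advancing time (a new reading comes with each control period).
- camera(name): name is "scene" or "side" or "wrist"; returns a dict with "pixels" (420x560x3 uint8, blue, green, red), "depth" (420x560 float32, m along the optical axis (not along the pixel's ray), 0 where there is no reading), "fov_y" (degrees; the focal length in pixels is half the picture's height over the tangent of half this angle, whatever the lens; pixels are square), "cx", "cy" (the principal point, pixels), "extrinsics" (4x4, takes a point from camera to world coordinates); the wrist camera has in their place "mount" (4x4, takes a point from camera to tool coordinates, whose origin is the TCP and whose axes are the flange's). Camera axes: x right, y up, looking along -z (the intrinsics and any distortion apply to the point x, -y, -z); pixel columns grow to the right and rows downward; lengths in m; the calibration is good to about 2 mm. A picture is of the moment at which its call begins: read the wrist's pose just before it.
- hand_in(): hands the job in; it is judged then, once.
Trained networks look in the newest picture that a camera, given by its name, has taken for a name from the list of things; names that differ only in an ending like _2 or _b are one class to them, and where a whole thing is asked for, a point or a joint stands for the part that bears it (a point fixed in the world has none). Each returns a list of dicts, best first, with "confidence" (0 to 1); they miss things now and then, are a little off and sometimes report something else, mostly with a low value. They report only what shows in the picture. A call takes as long as a camera call.
- cut_out(label, camera): "region" (420x560 bool, what is visible of it) and "extent" ([centre column, centre row, width, height] in pixels, round what is visible of it).
The state is a dict: "time": time; "q": joint angles; "joint_velocities": joint speeds; "joint_torque": joint torques, N m; "position": TCP position; "tool_rot": TCP orientation; "ft_force": force on the tool from outside, world axes, zero at the start; "moment": the same for the moment, N m; "grip_width": finger opening in m; "grip_force": force on a finger pad.
Only numpy, scipy, OpenCV 4.12 (cv2) and the standard library are available. Lean on these libraries where they do the work, as an engineer would, in place of code of your own. Each camera call takes 0.05 s, during which the arm holds its last target. There are 200 camera calls.

## Working session

There is one attempt and no reset: what is moved stays moved. The work goes in short steps, Python scripts to look and compute and a tool call to move; the robot and the scene stay as the last step left them, time stands still between calls to the robot, and variables do not carry over. Pictures are saved under pics/ and viewed, at most 10 in all, crops included, and the job is handed in when it is done.

Besides the shell and the picture viewer there is one more tool, called after "Call:" as name(argument=value, ...), one argument or row to a line, values as JSON. step_arm: Moves the arm, as the interface text tells. Its arguments: {"type":"object","properties":{"rows":{"type":"array"},"jaw":{"type":"number"},"squeeze":{"type":"number"}},"required":["rows"]}

```bash
mkdir -p pics; ls; cat > h.py <<'E'
import numpy as np, cv2
from rig import get_obs, camera, hand_in, cut_out, robot
from scipy.spatial.transform import Rotation as R
def ext(c,o):
    if "extrinsics" in c: return np.array(c["extrinsics"])
    T=np.eye(4);T[:3,:3]=R.from_quat(o["tool_rot"]).as_matrix();T[:3,3]=o["position"]
    return T@np.array(c["mount"])
def cloud(c,o):
    d=c["depth"];h,w=d.shape;f=h/2/np.tan(np.radians(c["fov_y"])/2)
    u,v=np.meshgrid(np.arange(w),np.arange(h))
    P=np.stack([(u-c["cx"])/f*d,-(v-c["cy"])/f*d,-d],-1)
    E=ext(c,o);return P@E[:3,:3].T+E[:3,3]
def ray(c,o,u,v,z):
    h=c["depth"].shape[0];f=h/2/np.tan(np.radians(c["fov_y"])/2);E=ext(c,o)
    r=E[:3,:3]@np.array([(u-c["cx"])/f,-(v-c["cy"])/f,-1]);p=E[:3,3]
    return p+r*(z-p[2])/r[2]
E
python3 - <<'E'
from h import *
np.set_printoptions(precision=4,suppress=True)
print(robot.tip_extent,{k:v for k,v in get_obs().items()})
for n in ["scene","side"]:
    o=get_obs();c=camera(n);P=cloud(c,o)
    print(n,[(k,v) for k,v in c.items() if k not in("pixels","depth")])
    cv2.imwrite(f"pics/{n}0.png",c["pixels"])
    for l in ["drum","lever_tab","knob_top","rest_stop","wind_stop","pawl_tip","balancer","oil_bottle","screwdriver","parts_tray","lug"]:
        for r in cut_out(l,n)[:2]:
            q=P[r["region"]&(c["depth"]>0)]
            if len(q): print(l,round(r["confidence"],2),np.round(r["extent"]),"med",np.median(q,0),"zmax",np.percentile(q[:,2],97), "top",q[q[:,2]>np.percentile(q[:,2],97)-.005].mean(0))
E
```

```text
pics
0.1822 {'time': 0.0, 'q': array([ 0.9625,  0.5285,  1.4339,  0.    ,  1.1814, -0.1785]), 'joint_velocities': array([-0.001 ,  0.    , -0.0002, -0.0004, -0.0005, -0.0007]), 'joint_torque': array([ -0.0015, -44.0045, -17.6589,   0.0632,   0.0584,  -0.0002]), 'position': array([0.2602, 0.5679, 0.4038]), 'tool_rot': array([ 0.2132,  0.977 , -0.001 , -0.0004]), 'ft_force': array([ 0.2051, -0.2878, -0.6104]), 'moment': array([ 0.0099, -0.0184, -0.0227]), 'grip_force': 0.0, 'grip_width': 0.08695472617782142}
scene [('fov_y', 48.19967255201675), ('cx', 279.04352675505385), ('cy', 220.91413239555948), ('extrinsics', array([[-0.75  , -0.4285,  0.5038,  1.1532],
       [ 0.6611, -0.5091,  0.5511,  0.7109],
       [ 0.0204,  0.7464,  0.6652,  0.927 ],
       [ 0.    ,  0.    ,  0.    ,  1.    ]]))]
drum 0.63 [271. 217.  47.  45.] med [ 0.5195 -0.001   0.0854] zmax 0.130941412279411 top [ 0.5474 -0.0587  0.1365]
lever_tab 0.59 [288. 235.  19.  22.] med [0.548  0.0645 0.0918] zmax 0.12041521798315309 top [0.5502 0.1003 0.1198]
lever_tab 0.35 [382. 358.  22.  34.] med [0.6207 0.4629 0.0665] zm
[... 2584 characters left out ...]
.63 [290. 185.  22.  29.] med [ 0.5247 -0.0344  0.1107] zmax 0.14342472074329876 top [ 0.5433 -0.0579  0.143 ]
balancer 0.56 [288. 213.  89.  84.] med [0.5064 0.0409 0.0135] zmax 0.10932253109792578 top [ 0.5251 -0.0132  0.1143]
oil_bottle 0.83 [217. 345.  21.  39.] med [0.6045 0.4685 0.0698] zmax 0.11128458276835047 top [0.6099 0.4584 0.1103]
screwdriver 0.51 [325. 142.  29.  14.] med [ 0.4419 -0.3559  0.0197] zmax 0.02793395048301408 top [ 0.4407 -0.3582  0.0254]
parts_tray 0.69 [303. 374.  69.  58.] med [0.4015 0.4706 0.0072] zmax 0.041583703758320656 top [0.4007 0.4793 0.04  ]
lug 0.98 [293. 196.  33.  51.] med [0.5048 0.0036 0.0843] zmax 0.13000529646103318 top [ 0.5436 -0.0581  0.1363]
```

```bash
python3 - <<'E'
from h import *
np.set_printoptions(precision=4,suppress=True)
o=get_obs();c=camera("wrist");print(c["mount"],c["fov_y"]);print(R.from_quat(o["tool_rot"]).as_matrix(),ext(c,o))
a=cv2.imread("pics/scene0.png")[180:300,210:350];b=cv2.imread("pics/side0.png")[150:270,220:360]
cv2.imwrite("pics/m0.png",np.hstack([cv2.resize(x,(400,343),interpolation=cv2.INTER_CUBIC) for x in(a,b)]))
E
```

```text
[[-0.0006  0.9681  0.2505  0.0676]
 [ 1.      0.0008 -0.0004 -0.0002]
 [-0.0006  0.2505 -0.9681  0.0205]
 [ 0.      0.      0.      1.    ]] 58.533371846963284
[[-0.909   0.4167 -0.    ]
 [ 0.4167  0.909  -0.    ]
 [ 0.     -0.     -1.    ]] [[ 0.4173 -0.8797 -0.2279  0.1989]
 [ 0.9088  0.4041  0.104   0.5961]
 [ 0.0006 -0.2505  0.9681  0.3843]
 [ 0.      0.      0.      1.    ]]
```

View pics/m0.png

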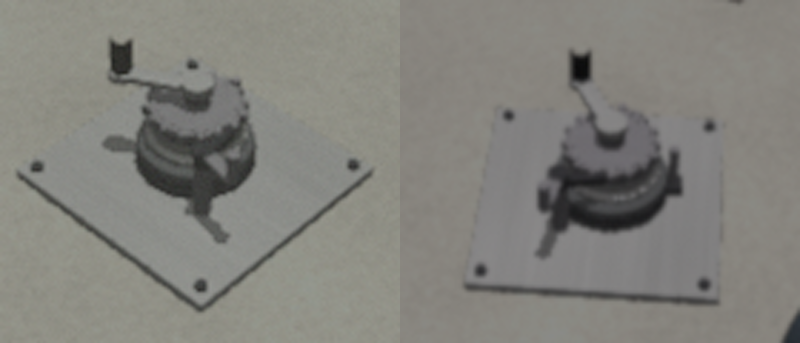

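Call:
step_arm(
  rows=[
    [0.02,-0.045,0,0,0,0],
    [0.02,-0.045,0,0,0,0],
    [0.02,-0.045,0,0,0,0],
    [0.02,-0.045,0,0,0,0],
    [0.02,-0.045,0,0,0,0],
    [0.02,-0.045,0,0,0,0],
    [0.02,-0.045,0,0,0,0],
    [0.02,-0.045,0,0,0,0],
    [0.02,-0.045,0,0,0,0],
    [0.01,-0.045,0,0,0,0],
    [0.0,-0.045,0,0,0,0],
    [0,0,0,0,0,0],
  ],
)

```text
time: 2.75
position: [0.4508, 0.0708, 0.4049]
tool_rot: [0.216, 0.976, -0.0, 0.0]
ft_force: [-0.4, 0.8, -0.6]
grip_width: 0.0869
grip_force: 0.0
```

```bash
cat > look.py <<'E'
from h import *
import sys
np.set_printoptions(precision=4,suppress=True)
o=get_obs();c=camera("wrist");P=cloud(c,o)
cv2.imwrite(sys.argv[1],cv2.resize(c["pixels"],(784,588),interpolation=cv2.INTER_CUBIC))
np.savez("w.npz",P=P,d=c["depth"],px=c["pixels"])
for l in ["drum","lever_tab","lever_pivot","knob_top","crank_hub","rest_stop","wind_stop","pawl_tip","lug","stop_face"]:
    for r in cut_out(l,"wrist")[:2]:
        q=P[r["region"]&(c["depth"]>0)]
        if len(q): print(l,round(r["confidence"],2),np.round(r["extent"]),"med",np.median(q,0),"top",q[q[:,2]>np.percentile(q[:,2],97)-.004].mean(0))
E
python3 look.py pics/w1.png; python3 - <<'E'
from h import *
np.set_printoptions(precision=4,suppress=True)
z=np.load("w.npz");P=z["P"];d=z["d"]
def comp(lo,hi):
    m=((d>0)&(P[...,2]>lo)&(P[...,2]<hi)).astype(np.uint8)
    n,l,s,_=cv2.connectedComponentsWithStats(m)
    for i in range(1,n):
        if s[i,4]>25:
            q=P[l==i];(cx,cy),r=cv2.minEnclosingCircle(q[:,:2].astype(np.float32));print(lo,hi,s[i],q.mean(0),"circ",cx,cy,r)
for a in [(.135,.16),(.115,.127),(.1,.116),(.079,.0835),(.066,.075)]: comp(*a)
E
```

```text
drum 0.9 [230. 288. 111. 136.] med [0.4866 0.0004 0.0833] top [ 0.5204 -0.0313  0.1083]
lever_tab 0.84 [323. 284.  99.  59.] med [0.5098 0.0472 0.0835] top [0.5526 0.0964 0.1195]
lever_pivot 0.87 [233. 222. 291. 266.] med [0.4617 0.0299 0.0117] top [ 0.5173 -0.0236  0.1174]
lever_pivot 0.48 [286. 265.  23.  16.] med [0.5065 0.0457 0.0831] top [0.5059 0.0445 0.0832]
knob_top 0.9 [206. 330.  68.  47.] med [ 0.5208 -0.0337  0.1074] top [ 0.5132 -0.017   0.1149]
knob_top 0.69 [323. 286.  96.  59.] med [0.5105 0.0472 0.0837] top [0.4285 0.0873 0.308 ]
crank_hub 0.83 [209. 328.  71.  52.] med [ 0.5208 -0.0342  0.1074] top [ 0.5159 -0.02    0.1102]
rest_stop 0.84 [235. 211. 108.  34.] med [ 0.4382 -0.0112  0.0218] top [ 0.4382 -0.0156  0.0712]
wind_stop 0.73 [208. 331.  67.  48.] med [ 0.521  -0.034   0.1074] top [ 0.5159 -0.02    0.1101]
wind_stop 0.71 [248. 228.  93.  50.] med [0.4629 0.0365 0.0308] top [0.4679 0.0314 0.0314]
pawl_tip 0.76 [285. 264.  25.  16.] med [0.5061 0.0456 0.083 ] top [0.5059 0.0444 0.0832]
pawl_tip 0.62 [247. 221.  90.  34.] med [0.4559 0.0328 0.0309] top [0.4612 
[... 476 characters left out ...]
circ 0.5228389501571655 -0.03414120152592659 0.03992975503206253
0.079 0.0835 [ 190  228  105   44 1976] [0.479  0.0119 0.0827] circ 0.48829829692840576 0.014413123019039631 0.045655325055122375
0.079 0.0835 [183 307  23  11 103] [ 0.5121 -0.0456  0.0828] circ 0.5093109607696533 -0.044732511043548584 0.010450286790728569
0.079 0.0835 [218 307  61  27 564] [ 0.5392 -0.0066  0.0828] circ 0.5410321950912476 -0.006677128374576569 0.02981303445994854
0.066 0.075 [182 215  13  13 125] [ 0.4381 -0.0153  0.0708] circ 0.4390391707420349 -0.015778815373778343 0.005192544776946306
0.066 0.075 [212 224  69  29  94] [0.4686 0.028  0.0714] circ 0.47487086057662964 0.023466410115361214 0.032024603337049484
```

View pics/w1.png

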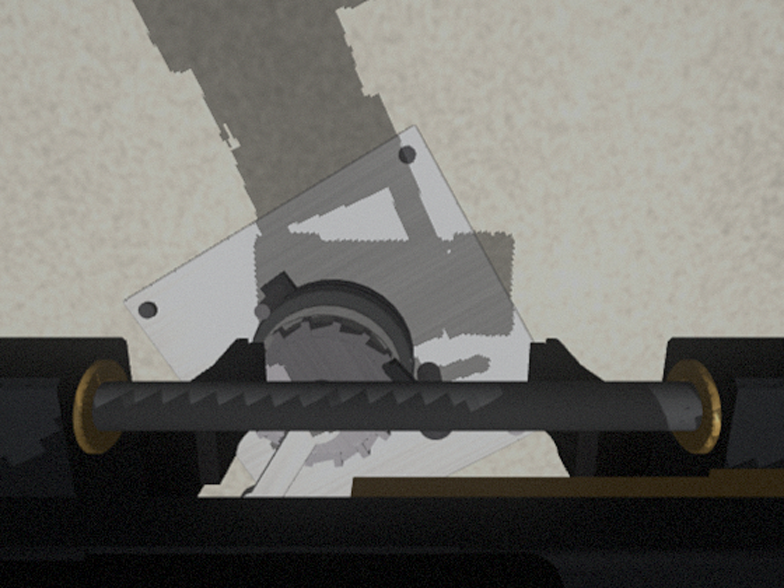

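Call:
step_arm(
  rows=[
    [0.032,-0.015,0,0,0,0],
    [0.032,-0.015,0,0,0,0],
    [0.032,-0.015,0,0,0,0],
    [0.03,-0.015,0,0,0,0],
    [0,0,0,0,0,0],
  ],
)

```text
time: 3.92
position: [0.5783, 0.0121, 0.4045]
tool_rot: [0.214, 0.977, -0.0, 0.001]
ft_force: [0.1, 0.0, 0.5]
grip_width: 0.0873
grip_force: 0.0
```

```bash
python3 look.py pics/w2.png; cat > meas.py <<'E'
from h import *
from scipy.optimize import least_squares
np.set_printoptions(precision=4,suppress=True)
z=np.load("w.npz");P=z["P"];d=z["d"]
def comp(lo,hi):
    m=((d>0)&(P[...,2]>lo)&(P[...,2]<hi)&(P[...,2]<.2)).astype(np.uint8)
    n,l,s,_=cv2.connectedComponentsWithStats(m)
    for i in range(1,n):
        if s[i,4]>20:
            q=P[l==i];(cx,cy),r=cv2.minEnclosingCircle(q[:,:2].astype(np.float32));print(lo,hi,s[i],q.mean(0),"circ %.4f %.4f r %.4f"%(cx,cy,r))
for a in [(.135,.16),(.115,.127),(.1095,.116),(.1,.1095),(.079,.0835),(.084,.095),(.066,.075),(.055,.066)]: comp(*a)
E
python3 meas.py
```

```text
drum 0.62 [216. 139. 142. 179.] med [ 0.5053 -0.0072  0.0838] top [ 0.541  -0.059   0.1382]
lever_tab 0.88 [329. 120. 120.  66.] med [0.5445 0.0635 0.0906] top [0.5493 0.0978 0.1193]
lever_pivot 0.5 [196. 161.  94. 126.] med [ 0.5172 -0.0271  0.1105] top [ 0.541  -0.0586  0.1433]
knob_top 0.98 [191. 163. 100. 132.] med [ 0.518  -0.0283  0.1105] top [ 0.5403 -0.0602  0.1438]
crank_hub 0.82 [192. 161.  99. 132.] med [ 0.5176 -0.0281  0.1106] top [ 0.5409 -0.0597  0.1438]
rest_stop 0.75 [186.  52.  32.  24.] med [ 0.4387 -0.0128  0.0526] top [ 0.4393 -0.0157  0.0718]
wind_stop 0.71 [218. 116. 134.  80.] med [ 0.5003 -0.0667  0.0532] top [ 0.5003 -0.0674  0.0714]
pawl_tip 0.94 [291. 107.  40.  40.] med [0.5168 0.0469 0.0835] top [0.5164 0.0468 0.0835]
lug 0.78 [214. 142. 145. 181.] med [ 0.5056 -0.0074  0.0838] top [ 0.5412 -0.0593  0.1387]
stop_face 0.9 [186.  50.  35.  16.] med [ 0.4386 -0.0128  0.0549] top [ 0.4388 -0.0157  0.0715]
0.135 0.16 [139 199  36  34 366] [ 0.5416 -0.0604  0.1424] circ 0.5432 -0.0660 r 0.0110
0.115 0.127 [370 111  19  18 250] [0.5494 0.0979 0.1193] circ 0.549
[... 1170 characters left out ...]
[ 300  110   73   42 1468] [0.5456 0.0678 0.0907] circ 0.5462 0.0710 r 0.0283
0.084 0.095 [177 126  11  13  32] [ 0.498  -0.0377  0.0844] circ 0.4999 -0.0373 r 0.0038
0.084 0.095 [232 146   8   8  24] [ 0.5278 -0.0064  0.0843] circ 0.5291 -0.0065 r 0.0026
0.066 0.075 [168  41  15  15 165] [ 0.439  -0.0157  0.0712] circ 0.4385 -0.0158 r 0.0053
0.066 0.075 [150 142  14  13 141] [ 0.5    -0.0674  0.0708] circ 0.5000 -0.0680 r 0.0052
0.055 0.066 [177  44  10  14  52] [ 0.4417 -0.0137  0.0606] circ 0.4392 -0.0154 r 0.0049
0.055 0.066 [144 123  23  13 174] [ 0.4849 -0.0642  0.0644] circ 0.4851 -0.0624 r 0.0101
0.055 0.066 [159 141   9  12  47] [ 0.5005 -0.0642  0.0599] circ 0.5002 -0.0669 r 0.0049
```

View pics/w2.png

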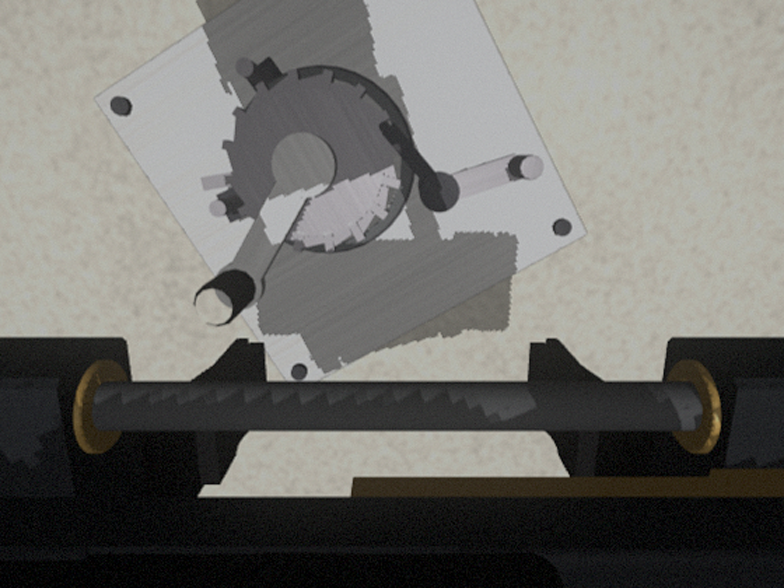

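Call:
step_arm(
  rows=[
    [-0.0155,0.0345,-0.02,0,0,-8],
    [-0.0155,0.0345,-0.02,0,0,-8],
    [-0.0155,0.0345,-0.02,0,0,0],
    [0,0,-0.03,0,0,0],
    [0,0,-0.02,0,0,0],
    [0,0,0,0,0,0],
    [0,0,0,0,0,0],
  ],
  jaw=0,
  squeeze=10,
)

```text
time: 5.35
position: [0.5303, 0.1166, 0.2954]
tool_rot: [0.347, 0.938, 0.0, 0.001]
ft_force: [-0.5, 0.0, -0.4]
grip_width: 0.0249
grip_force: 0.0
```

Call:
step_arm(
  rows=[
    [0.001,0,-0.008,0,0,0],
    [0,0,-0.007,0,0,0],
    [0,0,0,0,0,0],
    [0,0,0,0,0,0],
    [0.003,-0.0026,0,0,0,0],
    [0.003,-0.0026,0,0,0,0],
    [0.003,-0.0026,0,0,0,0],
    [0.003,-0.0026,0,0,0,0],
    [0.003,-0.0026,0,0,0,0],
  ],
)

```text
time: 6.48
position: [0.5453, 0.1049, 0.2795]
tool_rot: [0.348, 0.938, 0.001, -0.002]
ft_force: [-1.4, 9.5, 0.5]
grip_width: 0.0008
grip_force: 4.1
```

```bash
cat > zoom.py <<'E'
from h import *
import sys
np.set_printoptions(precision=4,suppress=True)
def crop(n,X,w):
    o=get_obs();c=camera(n);E=ext(c,o);p=np.linalg.inv(E)@np.r_[X,1]
    f=210/np.tan(np.radians(c["fov_y"])/2);u=int(c["cx"]+f*p[0]/-p[2]);v=int(c["cy"]-f*p[1]/-p[2])
    print(n,u,v);h=int(w*.75)
    P=cloud(c,o)
    for l in ["lever_tab","pawl_tip"]:
        for r in cut_out(l,n)[:1]:
            q=P[r["region"]&(c["depth"]>0)]
            if len(q): print(l,round(r["confidence"],2),np.round(r["extent"]),"med",np.median(q,0),"top",q[q[:,2]>np.percentile(q[:,2],97)-.004].mean(0))
    return cv2.resize(c["pixels"][v-h:v+h,u-w:u+w],(400,300),interpolation=cv2.INTER_CUBIC)
X=[.53,.03,.09]
cv2.imwrite(sys.argv[1],np.hstack([crop("scene",X,44),crop("side",X,44)]))
print(get_obs()["ft_force"],get_obs()["moment"])
E
python3 zoom.py pics/z1.png
```

```text
scene 279 225
lever_tab 0.57 [280. 235.   6.   9.] med [0.5513 0.055  0.092 ] top [0.5486 0.0532 0.0935]
side 282 205
lever_tab 0.63 [284. 213.  11.   4.] med [0.5213 0.0497 0.0821] top [0.5355 0.0592 0.0911]
[ 0.5989  7.0044 -0.3491] [1.0511 0.0559 0.0931]
```

View pics/z1.png

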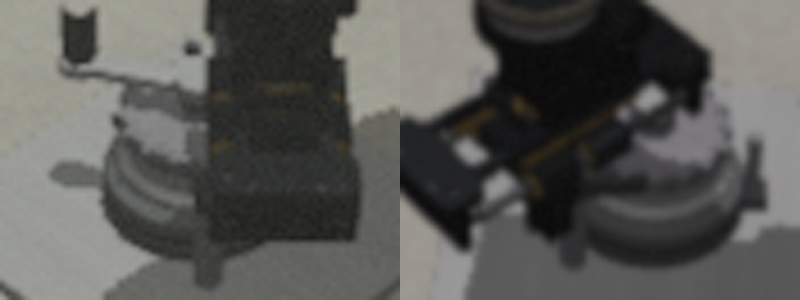

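Call:
step_arm(
  rows=[
    [0.0036,-0.0018,0,0,0,-2],
    [0.0034,-0.0021,0,0,0,-2],
    [0.0032,-0.0024,0,0,0,-2],
    [0.003,-0.0027,0,0,0,-2],
    [0.0027,-0.0029,0,0,0,-2],
    [0.0025,-0.0031,0,0,0,-2],
  ],
)

```text
time: 7.52
position: [0.5661, 0.0903, 0.2803]
tool_rot: [0.444, 0.896, 0.003, 0.002]
ft_force: [1.8, 6.0, 1.4]
grip_width: 0.0009
grip_force: 2.4
```

Call:
step_arm(
  rows=[
    [0.0024,-0.0032,0,0,0,-2],
    [0.0021,-0.0034,0,0,0,-2],
    [0.0017,-0.0036,0,0,0,-2],
    [0.0008,-0.002,0,0,0,0],
  ],
)

```text
time: 8.02
position: [0.5695, 0.0818, 0.2799]
tool_rot: [0.492, 0.871, 0.005, -0.005]
ft_force: [-3.7, 30.6, 6.5]
grip_width: 0.0005
grip_force: 13.9
```

Call:
step_arm(
  rows=[
    [-0.002,0.004,0,0,0,0],
    [-0.01,0.012,0,0,0,0],
    [-0.01,0.012,0,0,0,0],
    [0,0,0.04,0,0,0],
    [0.01,-0.02,0.05,0,0,0],
    [0.01,-0.04,0.03,0,0,0],
    [0.01,-0.04,0,0,0,0],
    [0,0,0,0,0,0],
  ],
  jaw=0.05,
)

```text
time: 9.02
position: [0.5797, 0.0018, 0.4003]
tool_rot: [0.491, 0.871, -0.0, 0.001]
ft_force: [-0.1, -0.2, 0.1]
grip_width: 0.0496
grip_force: 0.0
```

```bash
python3 look.py pics/w3.png|grep -E "lever|knob|pawl"; python3 meas.py; python3 -c "
from h import *
print(get_obs()['position'],get_obs()['ft_force'],get_obs()['q'])"
```

```text
lever_tab 0.98 [282. 114. 143.  36.] med [0.5506 0.0584 0.0906] top [0.584  0.0747 0.1193]
lever_pivot 0.67 [233. 136. 336. 273.] med [0.5118 0.0211 0.0119] top [ 0.5207 -0.0159  0.1138]
knob_top 0.96 [187. 204.  47. 136.] med [ 0.5155 -0.0217  0.1103] top [ 0.539  -0.0582  0.1432]
pawl_tip 0.8 [242. 106.  48.  19.] med [0.516  0.0466 0.0835] top [0.516  0.0466 0.0835]
0.135 0.16 [171 255  29  17 210] [ 0.5388 -0.0589  0.1419] circ 0.5399 -0.0619 r 0.0092
0.115 0.127 [335 114  18  18 251] [0.5839 0.0748 0.1193] circ 0.5842 0.0745 r 0.0060
0.115 0.127 [181 245  24  11 125] [ 0.5399 -0.0574  0.1211] circ 0.5396 -0.0616 r 0.0089
0.1095 0.116 [ 162  135   46   45 1578] [ 0.5016 -0.004   0.1114] circ 0.5017 -0.0044 r 0.0164
0.1095 0.116 [187 243  19   6  42] [ 0.5404 -0.0571  0.1133] circ 0.5404 -0.0587 r 0.0067
0.1 0.1095 [332 113   9  17  29] [0.5801 0.0731 0.1044] circ 0.5826 0.0742 r 0.0058
0.1 0.1095 [ 177  135   34  117 1811] [ 0.5241 -0.0349  0.107 ] circ 0.5132 -0.0304 r 0.0447
0.079 0.0835 [ 130   87  128  125 4949] [0.5001 0.0019 0.0829] circ 0.5030 -0.0000 r 0.0544
0.079 0.0835
[... 594 characters left out ...]
 0.095 [169 180   9   8  22] [ 0.4991 -0.0342  0.0844] circ 0.4991 -0.0335 r 0.0035
0.066 0.075 [115 118  15  13 158] [ 0.4394 -0.0154  0.0709] circ 0.4396 -0.0170 r 0.0051
0.066 0.075 [155 209  14  13 132] [ 0.5004 -0.0673  0.0709] circ 0.5002 -0.0681 r 0.0051
0.055 0.066 [126 118   9  12  58] [ 0.442  -0.0138  0.0609] circ 0.4407 -0.0149 r 0.0047
0.055 0.066 [141 195  19  16 149] [ 0.4854 -0.0656  0.0639] circ 0.4864 -0.0649 r 0.0084
0.055 0.066 [161 206  11  11  51] [ 0.5013 -0.0644  0.0608] circ 0.5005 -0.0666 r 0.0048
[0.57923316 0.00496124 0.39965422] [-0.1806918  -0.26237699  0.95053299] [-1.84245689e-01  4.71767984e-01  1.55543903e+00 -3.87805103e-05
  1.11456007e+00 -7.32627555e-01]
```

View pics/w3.png

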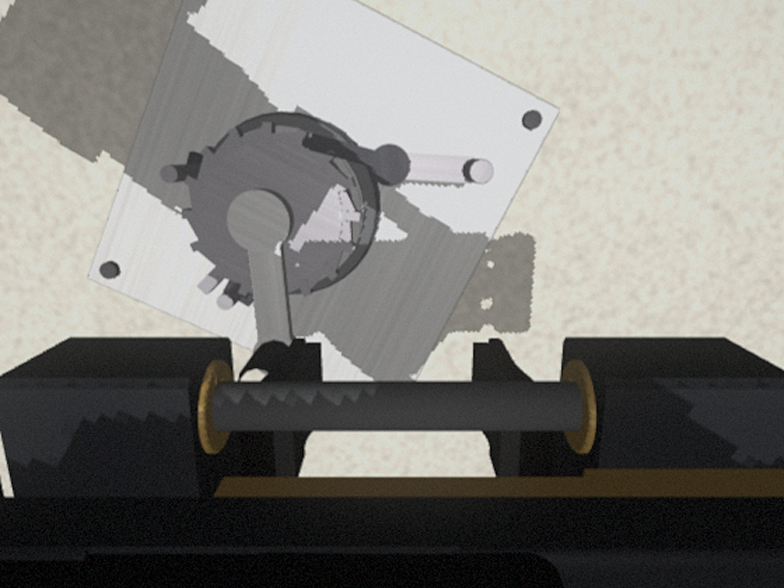

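Call:
step_arm(
  rows=[
    [-0.012,-0.024,-0.01,0,0,0],
    [-0.012,-0.024,-0.01,0,0,0],
    [-0.012,-0.023,-0.01,0,0,0],
    [0,0,-0.025,0,0,0],
    [0,0,0,0,0,0],
    [0,0,0,0,0,0],
  ],
)

```text
time: 10.32
position: [0.5437, -0.0664, 0.3453]
tool_rot: [0.489, 0.872, 0.0, 0.0]
ft_force: [-0.2, 0.0, -0.0]
grip_width: 0.0497
grip_force: 0.0
```

```bash
python3 - <<'E'
from h import *
np.set_printoptions(precision=4,suppress=True)
for n in ["scene","side"]:
    o=get_obs();c=camera(n);P=cloud(c,o);px=c["pixels"]
    print(o["position"],R.from_quat(o["tool_rot"]).as_matrix()[:,2])
    for r in cut_out("knob_top",n)[:1]:
        q=P[r["region"]&(c["depth"]>0)];k=q[(q[:,2]>.115)&(q[:,2]<.152)];print(n,r["confidence"],r["extent"],len(k),k.mean(0),k[:,2].max(),cv2.minEnclosingCircle(k[:,:2].astype(np.float32)))
E
```

```text
[ 0.5437 -0.0664  0.3453] [ 0.0008 -0.0002 -1.    ]
scene 0.69 [268.4, 208.1, 35.9, 21.1] 64 [ 0.543  -0.0532  0.1276] 0.14869443398106186 ((0.525189995765686, -0.030058827251195908), 0.047755517065525055)
[ 0.5438 -0.0663  0.3457] [ 0.0019 -0.0006 -1.    ]
side 0.83 [289.1, 183.7, 19.0, 31.6] 67 [ 0.5377 -0.0516  0.13  ] 0.14808294826671642 ((0.5203877091407776, -0.027010943740606308), 0.04557199031114578)
```

Call:
step_arm(
  rows=[
    [0,0,-0.02,0,0,0],
    [0,0,-0.016,0,0,0],
    [0,0,-0.012,0,0,0],
    [0,0,0,0,0,0],
    [0,0,0,0,0,0],
  ],
)

```text
time: 11.15
position: [0.5435, -0.0666, 0.2969]
tool_rot: [0.49, 0.872, 0.0, 0.0]
ft_force: [0.4, 0.7, 0.7]
grip_width: 0.0501
grip_force: 0.0
```

Call:
step_arm(
  rows=[
    [0,0,0,0,0,0],
    [0,0,0,0,0,0],
    [0,0,0,0,0,0],
    [0,0,0,0,0,0],
    [0,0,0,0,0,0],
    [0,0,0,0,0,0],
  ],
  jaw=0.015,
  squeeze=15,
)

```text
time: 11.9
position: [0.5433, -0.0666, 0.2968]
tool_rot: [0.49, 0.872, 0.0, 0.0]
ft_force: [-0.4, -1.0, 1.2]
grip_width: 0.0215
grip_force: 15.0
```

```bash
cat > arc.py <<'E'
import numpy as np,sys
a,b,s=map(float,sys.argv[1:]);C=np.array([.5016,-.0044]);r=.0749
t=np.radians(np.arange(a,b+s/2,s));p=C+r*np.c_[np.cos(t),np.sin(t)]
print(np.round(np.c_[np.degrees(t)[1:],np.diff(p,axis=0)*1e3,p[1:]*1e3],2))
E
python3 arc.py -56 -22 2
```

```text
[[-54.     2.14   1.5  545.63 -65.  ]
 [-52.     2.09   1.57 547.71 -63.42]
 [-50.     2.03   1.65 549.74 -61.78]
 [-48.     1.97   1.72 551.72 -60.06]
 [-46.     1.91   1.78 553.63 -58.28]
 [-44.     1.85   1.85 555.48 -56.43]
 [-42.     1.78   1.91 557.26 -54.52]
 [-40.     1.72   1.97 558.98 -52.54]
 [-38.     1.65   2.03 560.62 -50.51]
 [-36.     1.57   2.09 562.2  -48.43]
 [-34.     1.5    2.14 563.69 -46.28]
 [-32.     1.42   2.19 565.12 -44.09]
 [-30.     1.35   2.24 566.47 -41.85]
 [-28.     1.27   2.29 567.73 -39.56]
 [-26.     1.19   2.33 568.92 -37.23]
 [-24.     1.1    2.37 570.02 -34.86]
 [-22.     1.02   2.41 571.05 -32.46]]
```

Call:
step_arm(
  rows=[
    [0.0021,0.0015,0,0,0,0],
    [0.0021,0.0016,0,0,0,0],
    [0,0,0,0,0,0],
  ],
  squeeze=30,
)

```text
time: 12.28
position: [0.5478, -0.0633, 0.2968]
tool_rot: [0.489, 0.872, 0.0, 0.0]
ft_force: [-0.1, 0.3, 1.1]
grip_width: 0.021
grip_force: 30.0
```

Call:
step_arm(
  rows=[
    [0.002,0.0017,0,0,0,0],
    [0.002,0.0017,0,0,0,0],
    [0,0,0,0,0,0],
  ],
)

```text
time: 12.65
position: [0.5518, -0.0599, 0.2968]
tool_rot: [0.489, 0.872, 0.0, 0.0]
ft_force: [1.2, -0.5, 0.1]
grip_width: 0.0212
grip_force: 30.0
```

Call:
step_arm(
  rows=[
    [0.0019,0.0018,0,0,0,0],
    [0,0,0,0,0,0],
  ],
)

```text
time: 12.9
position: [0.5536, -0.0581, 0.2968]
tool_rot: [0.49, 0.872, 0.0, 0.0]
ft_force: [0.4, -0.1, 1.6]
grip_width: 0.0209
grip_force: 30.0
```

Still free play (at −46°). Continue in small calls.

Call:
step_arm(
  rows=[
    [0.0019,0.0018,0,0,0,0],
    [0.0018,0.0019,0,0,0,0],
    [0,0,0,0,0,0],
  ],
)

```text
time: 13.28
position: [0.5569, -0.0548, 0.2967]
tool_rot: [0.489, 0.872, -0.001, -0.0]
ft_force: [-1.2, -3.5, 1.0]
grip_width: 0.0211
grip_force: 30.0
```

Call:
step_arm(
  rows=[
    [0.0017,0.002,0,0,0,0],
    [0,0,0,0,0,0],
  ],
)

```text
time: 13.52
position: [0.5583, -0.0533, 0.2967]
tool_rot: [0.489, 0.872, -0.001, -0.0]
ft_force: [-2.8, -7.4, 2.4]
grip_width: 0.0212
grip_force: 30.0
```

Call:
step_arm(
  rows=[
    [0.0016,0.002,0,0,0,0],
    [0,0,0,0,0,0],
  ],
)

```text
time: 13.78
position: [0.5597, -0.0516, 0.2967]
tool_rot: [0.489, 0.872, -0.002, -0.001]
ft_force: [-4.2, -7.0, 3.5]
grip_width: 0.021
grip_force: 30.0
```

Call:
step_arm(
  rows=[
    [0.0008,0.001,0,0,0,0],
    [0,0,0,0,0,0],
  ],
)

```text
time: 14.02
position: [0.5605, -0.0507, 0.2966]
tool_rot: [0.489, 0.872, -0.002, -0.001]
ft_force: [-2.8, -8.0, 1.9]
grip_width: 0.021
grip_force: 30.0
```

```bash
cat > pawl.py <<'E'
from h import *
np.set_printoptions(precision=4,suppress=True)
C=np.array([.5016,-.0044])
o=get_obs();d=o["position"][:2]-C;a=np.arctan2(d[1],d[0]);print("ang",np.degrees(a),"r",np.hypot(*d),"Ft",o["ft_force"][:2]@[-np.sin(a),np.cos(a)],"Fr",o["ft_force"][:2]@[np.cos(a),np.sin(a)])
for n in ["scene","side"]:
    o=get_obs();c=camera(n);P=cloud(c,o)
    for r in cut_out("pawl_tip",n)[:2]:
        q=P[r["region"]&(c["depth"]>0)]
        if len(q):
            rr=np.hypot(*(q[:,:2]-C).T);k=(q[:,2]>.077)&(q[:,2]<.095);print(n,round(r["confidence"],2),np.round(r["extent"]),"med",np.median(q,0),"rmin",np.sort(rr[k])[:8],"n",k.sum())
    L=cut_out("lug",n)
E
python3 pawl.py
```

```text
ang -38.1734813074986 r 0.07488975559432318 Ft -8.046145617629472 Fr 2.7534906069632763
scene 0.2 [285. 238.  30.  16.] med [0.5465 0.0648 0.0908] rmin [0.0612 0.0614 0.062  0.0629 0.0641 0.0652 0.0652 0.0654] n 145
```

Call:
step_arm(
  rows=[
    [0.0008,0.001,0,0,0,0],
    [0,0,0,0,0,0],
  ],
)

```text
time: 14.58
position: [0.5613, -0.0497, 0.2966]
tool_rot: [0.489, 0.872, -0.002, -0.001]
ft_force: [-3.6, -7.8, 2.5]
grip_width: 0.0213
grip_force: 30.0
```

```bash
python3 pawl.py; python3 - <<'E'
from h import *
C=camera("scene");S=camera("side")
a=C["pixels"][195:261,235:323];b=S["pixels"][172:238,238:326]
cv2.imwrite("pics/p1.png",np.hstack([cv2.resize(x,(400,300),interpolation=cv2.INTER_CUBIC) for x in(a,b)]))
E
```

```text
ang -37.19823821347276 r 0.07493090916645936 Ft -8.372227559941964 Fr 1.8586201694648379
scene 0.48 [291. 233.  10.   8.] med [0.5158 0.0657 0.0829] rmin [0.0634 0.0648 0.0661 0.0677 0.0678 0.0684 0.0686 0.0697] n 53
side 0.44 [285. 186.  24.  26.] med [ 0.5328 -0.0253  0.1096] rmin [0.0285 0.0411 0.0437] n 3
```

View pics/p1.png

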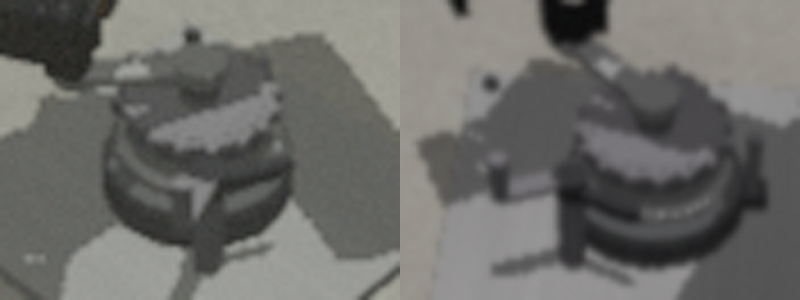

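```bash
python3 arc.py -37.2 -101.7 -1.5
```

```text
[[-3.8700e+01 -1.2100e+00 -1.5500e+00  5.6005e+02 -5.1230e+01]
 [-4.0200e+01 -1.2500e+00 -1.5100e+00  5.5881e+02 -5.2740e+01]
 [-4.1700e+01 -1.2900e+00 -1.4800e+00  5.5752e+02 -5.4230e+01]
 [-4.3200e+01 -1.3200e+00 -1.4500e+00  5.5620e+02 -5.5670e+01]
 [-4.4700e+01 -1.3600e+00 -1.4100e+00  5.5484e+02 -5.7080e+01]
 [-4.6200e+01 -1.4000e+00 -1.3800e+00  5.5344e+02 -5.8460e+01]
 [-4.7700e+01 -1.4300e+00 -1.3400e+00  5.5201e+02 -5.9800e+01]
 [-4.9200e+01 -1.4700e+00 -1.3000e+00  5.5054e+02 -6.1100e+01]
 [-5.0700e+01 -1.5000e+00 -1.2600e+00  5.4904e+02 -6.2360e+01]
 [-5.2200e+01 -1.5300e+00 -1.2200e+00  5.4751e+02 -6.3580e+01]
 [-5.3700e+01 -1.5600e+00 -1.1800e+00  5.4594e+02 -6.4760e+01]
 [-5.5200e+01 -1.6000e+00 -1.1400e+00  5.4435e+02 -6.5900e+01]
 [-5.6700e+01 -1.6200e+00 -1.1000e+00  5.4272e+02 -6.7000e+01]
 [-5.8200e+01 -1.6500e+00 -1.0500e+00  5.4107e+02 -6.8060e+01]
 [-5.9700e+01 -1.6800e+00 -1.0100e+00  5.3939e+02 -6.9070e+01]
 [-6.1200e+01 -1.7100e+00 -9.7000e-01  5.3768e+02 -7.0040e+01]
 [-6.2700e+01 -1.7300e+00 -9.2000e-01  5.3595e+02 -7.0960e+01]
 [-6.4200e+01 -1.7500e+00 -8.
[... 909 characters left out ...]
0e+01]
 [-8.6700e+01 -1.9600e+00 -1.4000e-01  5.0591e+02 -7.9180e+01]
 [-8.8200e+01 -1.9600e+00 -9.0000e-02  5.0395e+02 -7.9260e+01]
 [-8.9700e+01 -1.9600e+00 -4.0000e-02  5.0199e+02 -7.9300e+01]
 [-9.1200e+01 -1.9600e+00  2.0000e-02  5.0003e+02 -7.9280e+01]
 [-9.2700e+01 -1.9600e+00  7.0000e-02  4.9807e+02 -7.9220e+01]
 [-9.4200e+01 -1.9600e+00  1.2000e-01  4.9611e+02 -7.9100e+01]
 [-9.5700e+01 -1.9500e+00  1.7000e-01  4.9416e+02 -7.8930e+01]
 [-9.7200e+01 -1.9500e+00  2.2000e-01  4.9221e+02 -7.8710e+01]
 [-9.8700e+01 -1.9400e+00  2.7000e-01  4.9027e+02 -7.8440e+01]
 [-1.0020e+02 -1.9300e+00  3.2000e-01  4.8834e+02 -7.8120e+01]
 [-1.0170e+02 -1.9300e+00  3.7000e-01  4.8641e+02 -7.7740e+01]]
```

Call:
step_arm(
  rows=[
    [-0.0008,-0.001,0,0,0,0],
    [-0.0012,-0.0016,0,0,0,0],
    [-0.0012,-0.0015,0,0,0,0],
    [-0.0013,-0.0015,0,0,0,0],
    [0,0,0,0,0,0],
  ],
)

```text
time: 15.6
position: [0.5566, -0.0554, 0.2966]
tool_rot: [0.489, 0.872, -0.002, -0.001]
ft_force: [-3.4, -7.5, 3.3]
grip_width: 0.0209
grip_force: 30.0
```

```bash
python3 pawl.py
```

```text
ang -42.82506827157258 r 0.07497544319033489 Ft -7.811783621677401 Fr 2.5513830839515212
scene 0.55 [383. 358.  23.  39.] med [0.6199 0.4621 0.0678] rmin [0.4573 0.459  0.4595 0.4602 0.4607 0.4612 0.4614 0.4619] n 133
```

Call:
step_arm(
  rows=[
    [-0.0013,-0.0014,0,0,0,0],
    [-0.0014,-0.0014,0,0,0,0],
    [-0.0014,-0.0014,0,0,0,0],
    [-0.0015,-0.0013,0,0,0,0],
    [-0.0015,-0.0013,0,0,0,0],
    [0,0,0,0,0,0],
  ],
)

```text
time: 16.65
position: [0.5494, -0.0621, 0.2966]
tool_rot: [0.489, 0.872, -0.002, -0.001]
ft_force: [-2.8, -7.8, 2.2]
grip_width: 0.021
grip_force: 30.0
```

```bash
python3 pawl.py
```

```text
ang -50.32265274285399 r 0.07493109518762162 Ft -7.101794957280209 Fr 4.231526732933585
```

Call:
step_arm(
  rows=[
    [-0.0015,-0.0013,0,0,0,0],
    [-0.0015,-0.0012,0,0,0,0],
    [-0.0016,-0.0012,0,0,0,0],
    [-0.0016,-0.0011,0,0,0,0],
    [-0.0016,-0.0011,0,0,0,0],
    [-0.0016,-0.0011,0,0,0,0],
    [-0.0017,-0.001,0,0,0,0],
    [-0.0017,-0.001,0,0,0,0],
    [-0.0017,-0.0009,0,0,0,0],
    [-0.0017,-0.0009,0,0,0,0],
    [0,0,0,0,0,0],
  ],
)

```text
time: 18.32
position: [0.533, -0.0725, 0.2966]
tool_rot: [0.489, 0.872, -0.002, -0.002]
ft_force: [-4.9, -6.9, 2.8]
grip_width: 0.0212
grip_force: 30.0
```

```bash
python3 pawl.py
```

```text
ang -65.2915871229105 r 0.07500152726023224 Ft -7.310936577372367 Fr 4.264343771382852
scene 0.71 [276. 216.  42.  43.] med [0.5141 0.0004 0.0851] rmin [0.0086 0.0091 0.0099 0.0102 0.0105 0.0108 0.0108 0.0109] n 564
scene 0.63 [289. 233.  13.   7.] med [0.5194 0.0648 0.0835] rmin [0.0661 0.0674 0.0674 0.0674 0.0675 0.0677 0.068  0.0683] n 63
```

Call:
step_arm(
  rows=[
    [-0.0018,-0.0008,0,0,0,0],
    [-0.0018,-0.0008,0,0,0,0],
    [-0.0018,-0.0007,0,0,0,0],
    [-0.0018,-0.0007,0,0,0,0],
    [-0.0019,-0.0006,0,0,0,0],
    [-0.0019,-0.0006,0,0,0,0],
    [-0.0019,-0.0005,0,0,0,0],
    [-0.0019,-0.0005,0,0,0,0],
    [-0.0019,-0.0004,0,0,0,0],
    [-0.0019,-0.0004,0,0,0,0],
    [0,0,0,0,0,0],
  ],
)

```text
time: 20.0
position: [0.5141, -0.0783, 0.2966]
tool_rot: [0.489, 0.872, -0.002, -0.002]
ft_force: [-5.6, -6.3, 4.8]
grip_width: 0.0205
grip_force: 30.0
```

```bash
python3 pawl.py; python3 - <<'E'
from h import *
S=camera("side");C=camera("scene")
b=S["pixels"][160:226,250:338];a=C["pixels"][185:251,235:323]
cv2.imwrite("pics/p2.png",np.hstack([cv2.resize(x,(400,300),interpolation=cv2.INTER_CUBIC) for x in(a,b)]))
E
```

```text
ang -80.3646773661414 r 0.07496571093028413 Ft -6.608004616708383 Fr 5.303145021032902
side 0.49 [282. 218.  11.   6.] med [0.5207 0.0653 0.082 ] rmin [0.0663 0.0678 0.068  0.0683 0.0692 0.0692 0.0694 0.0694] n 48
side 0.22 [273. 214.  27.  12.] med [0.5479 0.0658 0.088 ] rmin [0.0639 0.0663 0.0675 0.0678 0.0679 0.068  0.0683 0.0684] n 143
```

View pics/p2.png

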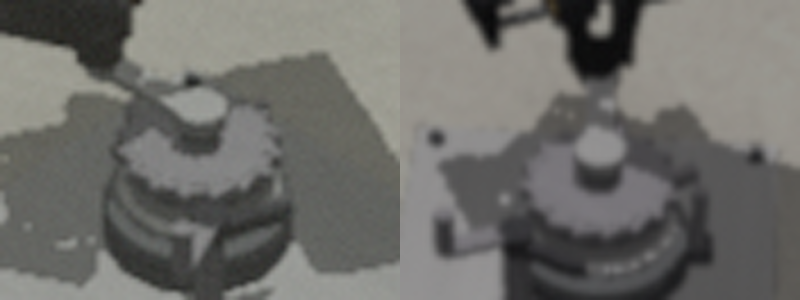

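Call:
step_arm(
  rows=[
    [-0.0013,-0.0002,0,0,0,0],
    [-0.0013,-0.0002,0,0,0,0],
    [-0.0013,-0.0002,0,0,0,0],
    [-0.0013,-0.0002,0,0,0,0],
    [-0.0013,-0.0001,0,0,0,0],
    [-0.0013,-0.0001,0,0,0,0],
    [-0.0013,-0.0001,0,0,0,0],
    [-0.0013,0,0,0,0,0],
    [-0.0013,0,0,0,0,0],
    [0,0,0,0,0,0],
  ],
)

```text
time: 21.65
position: [0.5024, -0.0793, 0.2966]
tool_rot: [0.489, 0.872, -0.002, -0.002]
ft_force: [-5.9, -7.1, 3.7]
grip_width: 0.0208
grip_force: 30.0
```

Call:
step_arm(
  rows=[
    [-0.0007,0,0,0,0,0],
    [-0.0007,0,0,0,0,0],
    [-0.0006,0,0,0,0,0],
    [-0.0007,0,0,0,0,0],
    [0,0,0,0,0,0],
  ],
)

```text
time: 22.28
position: [0.4997, -0.0793, 0.2966]
tool_rot: [0.489, 0.872, -0.002, -0.002]
ft_force: [-7.1, -6.3, 4.6]
grip_width: 0.0209
grip_force: 30.0
```

Call:
step_arm(
  rows=[
    [-0.0006,0,0,0,0,0],
    [-0.0007,0,0,0,0,0],
    [-0.0006,0,0,0,0,0],
    [-0.0007,0.0001,0,0,0,0],
    [0,0,0,0,0,0],
  ],
)

```text
time: 22.9
position: [0.497, -0.0791, 0.2966]
tool_rot: [0.489, 0.872, -0.002, -0.002]
ft_force: [-6.2, -6.4, 4.0]
grip_width: 0.0211
grip_force: 30.0
```

Call:
step_arm(
  rows=[
    [-0.0006,0,0,0,0,0],
    [-0.0007,0.0001,0,0,0,0],
    [-0.0006,0,0,0,0,0],
    [0,0,0,0,0,0],
  ],
)

```text
time: 23.4
position: [0.4951, -0.079, 0.2966]
tool_rot: [0.489, 0.872, -0.002, -0.002]
ft_force: [-6.3, -6.3, 4.4]
grip_width: 0.021
grip_force: 30.0
```

Call:
step_arm(
  rows=[
    [-0.0006,0.0001,0,0,0,0],
    [-0.0006,0.0001,0,0,0,0],
    [0,0,0,0,0,0],
  ],
)

```text
time: 23.78
position: [0.4939, -0.0788, 0.2966]
tool_rot: [0.489, 0.872, -0.002, -0.002]
ft_force: [-5.8, -5.9, 3.7]
grip_width: 0.021
grip_force: 30.0
```

Call:
step_arm(
  rows=[
    [-0.0006,0.0001,0,0,0,0],
    [-0.0006,0,0,0,0,0],
    [-0.0006,0.0001,0,0,0,0],
    [0,0,0,0,0,0],
  ],
)

```text
time: 24.28
position: [0.4921, -0.0786, 0.2966]
tool_rot: [0.489, 0.872, -0.002, -0.002]
ft_force: [-6.5, -7.1, 3.7]
grip_width: 0.0211
grip_force: 30.0
```

Call:
step_arm(
  rows=[
    [-0.0006,0.0001,0,0,0,0],
    [-0.0006,0.0001,0,0,0,0],
    [0,0,0,0,0,0],
  ],
)

```text
time: 24.65
position: [0.4911, -0.0784, 0.2966]
tool_rot: [0.489, 0.872, -0.001, -0.002]
ft_force: [-5.7, -6.0, 5.0]
grip_width: 0.0209
grip_force: 30.0
```

Call:
step_arm(
  rows=[
    [-0.0006,0.0001,0,0,0,0],
    [-0.0006,0.0001,0,0,0,0],
    [0,0,0,0,0,0],
  ],
)

```text
time: 25.02
position: [0.4904, -0.0783, 0.2968]
tool_rot: [0.489, 0.872, -0.001, -0.001]
ft_force: [-4.1, -5.7, 3.7]
grip_width: 0.0207
grip_force: 30.0
```

Call:
step_arm(
  rows=[
    [-0.0005,0.0001,0,0,0,0],
    [-0.0005,0.0001,0,0,0,0],
    [0,0,0,0,0,0],
  ],
)

```text
time: 25.4
position: [0.4899, -0.0782, 0.2968]
tool_rot: [0.489, 0.872, -0.001, -0.0]
ft_force: [-3.2, -5.0, 2.5]
grip_width: 0.0212
grip_force: 30.0
```

Call:
step_arm(
  rows=[
    [-0.0005,0.0001,0,0,0,0],
    [-0.0005,0.0001,0,0,0,0],
    [0,0,0,0,0,0],
  ],
)

```text
time: 25.78
position: [0.4893, -0.0781, 0.2969]
tool_rot: [0.489, 0.872, -0.001, 0.001]
ft_force: [-1.8, -5.7, 2.4]
grip_width: 0.0212
grip_force: 30.0
```

Call:
step_arm(
  rows=[
    [-0.0005,0.0001,0,0,0,0],
    [-0.0005,0.0001,0,0,0,0],
    [0,0,0,0,0,0],
  ],
)

```text
time: 26.15
position: [0.4888, -0.078, 0.297]
tool_rot: [0.489, 0.872, -0.0, 0.001]
ft_force: [-0.4, -5.1, 1.2]
grip_width: 0.0208
grip_force: 30.0
```

Call:
step_arm(
  rows=[
    [-0.001,0,0,0,0,0],
    [-0.001,0.0001,0,0,0,0],
    [-0.001,0,0,0,0,0],
    [-0.001,0.0001,0,0,0,0],
    [0,0,0,0,0,0],
  ],
)

```text
time: 26.78
position: [0.4843, -0.0773, 0.2969]
tool_rot: [0.489, 0.872, -0.0, 0.0]
ft_force: [-2.0, -5.7, 1.7]
grip_width: 0.0212
grip_force: 30.0
```

```bash
python3 pawl.py
```

```text
ang -103.33371543804104 r 0.07494082203116396 Ft -0.6410639835658547 Fr 6.023862454253776
scene 0.57 [289. 233.  18.   8.] med [0.5202 0.0642 0.0825] rmin [0.0616 0.0641 0.0652 0.0654 0.066  0.0661 0.067  0.0681] n 64
side 0.64 [284. 217.  11.   4.] med [0.5178 0.0676 0.0824] rmin [0.0695 0.0701 0.0707 0.0711 0.0713 0.0715 0.0723 0.073 ] n 28
```

Call:
step_arm(
  rows=[
    [-0.0001,-0.0004,0,0,0,0],
    [0,0,0,0,0,0],
  ],
  squeeze=5,
)

```text
time: 27.32
position: [0.4842, -0.0774, 0.2968]
tool_rot: [0.49, 0.872, 0.0, -0.0]
ft_force: [-0.9, -3.3, 1.8]
grip_width: 0.0216
grip_force: 5.0
```

Call:
step_arm(
  rows=[
    [0,0,0,0,0,0],
    [0,0,0,0,0,0],
    [0,0,0,0,0,0],
    [0,0,0,0,0,0],
    [0,0,0.02,0,0,0],
    [0,0,0.04,0,0,0],
    [0.03,0,0.04,0,0,0],
    [0.045,0.02,0.005,0,0,0],
    [0.035,0.025,0,0,0,0],
    [0,0,0,0,0,0],
  ],
  jaw=0.05,
)

```text
time: 28.58
position: [0.5959, -0.031, 0.4017]
tool_rot: [0.488, 0.873, 0.001, 0.001]
ft_force: [-0.7, -0.7, 0.4]
grip_width: 0.05
grip_force: 0.0
```

```bash
python3 look.py pics/w4.png|grep -E "lever|knob|pawl"; python3 meas.py|grep -E "^0.055|^0.066|^0.115|^0.1 "; python3 -c "
from h import *
print(get_obs()['time'],get_obs()['position'],get_obs()['ft_force'])"
```

```text
lever_tab 0.66 [299.  48. 123.  68.] med [0.5517 0.0635 0.0906] top [0.5842 0.0744 0.1195]
lever_pivot 0.85 [232. 132. 346. 264.] med [0.5252 0.0036 0.012 ] top [ 0.5041 -0.0214  0.1166]
lever_pivot 0.4 [177. 122. 172. 174.] med [ 0.4993 -0.0065  0.0838] top [ 0.4893 -0.0714  0.1398]
knob_top 0.96 [152. 144. 123. 124.] med [ 0.4949 -0.0323  0.1106] top [ 0.4887 -0.0709  0.1435]
pawl_tip 0.83 [259.  35.  38.  46.] med [0.5165 0.0643 0.0835] top [0.5171 0.0643 0.0837]
pawl_tip 0.57 [126.  79.  26.  16.] med [ 0.4412 -0.0149  0.0677] top [ 0.4394 -0.0157  0.0714]
0.115 0.127 [342  58  18  19 278] [0.5841 0.0745 0.1194] circ 0.5844 0.0743 r 0.0059
0.115 0.127 [108 167  25  32 229] [ 0.49   -0.0705  0.1211] circ 0.4853 -0.0768 r 0.0109
0.1 0.1095 [338  65  11  14  37] [0.5824 0.0704 0.105 ] circ 0.5832 0.0721 r 0.0053
0.1 0.1095 [199  85  14  42  98] [0.5135 0.0026 0.1051] circ 0.5082 -0.0007 r 0.0142
0.1 0.1095 [ 107  113   80   85 1998] [ 0.4929 -0.0468  0.1072] circ 0.4928 -0.0531 r 0.0358
0.066 0.075 [115  69  15  14 168] [ 0.4396 -0.0157  0.0711] circ 0.4397 -0.0165 r 0.0051
0.066 0.075 [155 166  14  13 134] [ 0.5005 -0.0676  0.071 ] circ 0.5005 -0.0684 r 0.0053
0.055 0.066 [115  71  24  24 244] [ 0.4421 -0.0212  0.0634] circ 0.4419 -0.0206 r 0.0106
0.055 0.066 [164 164   9  12  52] [ 0.5025 -0.0648  0.0608] circ 0.5012 -0.0667 r 0.0048
29.125 [ 0.59396332 -0.03279529  0.40188622] [-0.12047921 -0.63930628  0.64542466]
```

View pics/w4.png

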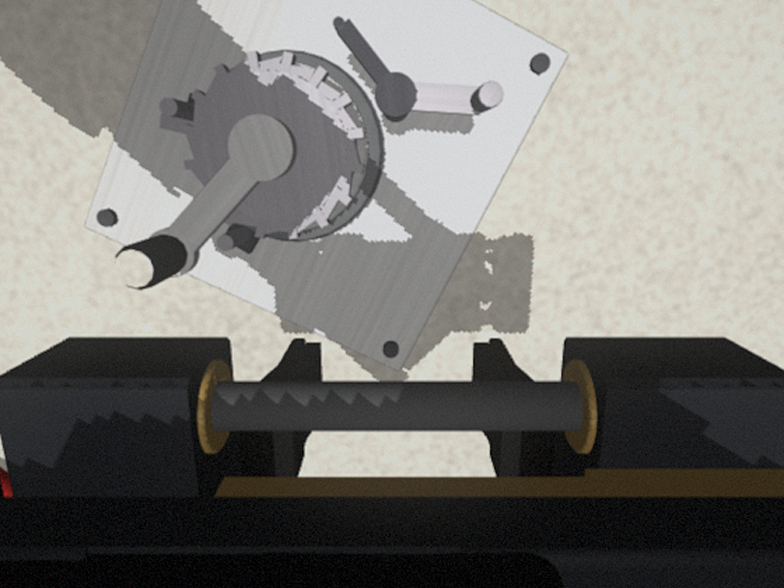

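The picture shows the lug against the rest peg at (175,115), the pawl tip well off the wheel at (340,22), the lever still at release with its post at (487,95), and the gripper clear of everything.

```bash
python3 -c "
from rig import hand_in
print(hand_in())"
```

```text
the job is handed in; nothing more can be done
None
```

The job is handed in: the lever is at release, the pawl has sprung off the ratchet wheel, the drum is eased down with its lug on the rest stop, and the gripper has let go and is clear; `hand_in()` returned no verdict.

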